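# Turn the screwdriver controller up four clicks and store the setting

## Task

On the grey power-screwdriver controller, push the large dial round clockwise (seen from above) with a fingertip by its upright peg, exactly four clicks from where it stands and never as far as a fifth, then press the push button fully down to store the setting and let it go. Push gently, grip nothing, do not press the button before the dial is set, and leave the small knob and everything else on the bench as it is.

Things in the scene. Friction and masses are not known exactly. Their poses are not given: they have to be found in the camera images.
- console: The controller: a fixed grey box 220 (its x) by 360 (its y) by 50 mm tall; origin at the centre of its underside on the bench. Its x points away from the robot at yaw 0. On its flat top, 15 mm to the robot's side of the middle, stand three controls in a row along its y, 115 mm apart: the large dial, the push button and the small knob, in an order that changes. A strip at the far edge of the top holds two loose sockets.
- dial_axis (a point): Centre of the upper face of the large dial, on its upright turning axis, 73 mm above the bench; does not turn with the dial. The dial is a black disc 90 mm across, 12 mm thick, just above a fixed aluminium ring 118 mm across marked with 13 short black lines, one per click position (the click position where it stands at the start is the middle one).
- dial_peg (a point): Centre of the top of the upright steel peg on the large dial: 12 mm across, standing 20 mm above the dial's upper face, 34 mm from the dial's axis; its top is 93 mm above the bench. It moves round with the dial.
- dial (a joint): Turn of the large dial in rad, 0 as it stands at the start, growing clockwise seen from above. Stable click positions every 24 degrees (0.4189 rad): four clicks are 1.676. Pushed at the peg it takes about 3 to 5 N to get over the hump midway between two positions, then it snaps on by itself to the next position and rests there. End stops 6 clicks either way.
- store_top (a point): Centre of the upper face of the push button: black, round, 28 mm across in an aluminium housing 44 mm across, 72 mm above the bench when up, spring-loaded, moving 6 mm straight down.
- store (a joint): Travel of the push button in m: 0 released, 0.006 fully down (about 4 N); springs back.
- speed_end (a point): A point at the end of the bar grip of the small knob (40 mm across, its top 94 mm above the bench, on a 64 mm base), which must not be turned.
- socket_a: Loose steel socket standing on the controller's far strip, 22 mm across, 28 mm tall; origin under its centre.
- socket_b: Loose steel socket standing on the controller's far strip, 18 mm across, 26 mm tall; origin under its centre.
- wrench: Steel wrench, 180 mm long, lying on the bench to the right of the controller.
- driver: Power screwdriver, 190 mm long, 35 mm thick, lying on the bench to the left of the controller.
- pliers: Orange-handled pliers, about 180 mm long, lying on the bench to the left.
- mug: Blue mug, 80 mm across, 90 mm tall, standing; origin under its centre.
- dial_base: The fixed aluminium ring under the large dial together with the dial it carries; origin at the centre of the ring's underside, 50 mm above the bench. At yaw 0 of this body the peg starts on the robot's side (-x) of the axis.
- store_base: The push button with its fixed aluminium housing; origin at the centre of its underside, 50 mm above the bench.

How it is judged:
By the outcome, as a careful person would: the job done as asked, in the order asked, and still so for the second after the job is handed in, with the robot touching nothing.
It also fails if it takes over 67 s, if anything falls off the work surface, if the arm or the gripper's body presses on something with over 40 N, if the wrist force passes 120 N, or if a joint passes its speed limit or range.

## Robot

A 6-joint arm with a two-finger parallel gripper is mounted at the origin on the work surface. World frame = base frame: x ahead of the robot, y to its left, z up, the work surface at z = 0. Lengths are in mm, angles in rad, forces in N, time in s.
With the tool pointing down it reaches from about 400 to 925 mm from the base axis. Payload 12.5 kg.
Tool frame: the origin (TCP) lies on the centre line of the jaws, within the pads' length; the fingertips stand 14 mm ahead of it and the grasp point (between the pads) lies 5 mm behind it; z points along the fingers, x is the direction in which the jaws open and shut, and the axes are right-handed (so a half turn about z gives the same grasp; the last joint's range is limited). The gripper opens to 95 mm and grips with 3 to 60 N. Pads are 20 mm wide; open, the fingers measure 119 mm over their backs; the gripper's body (75 mm by 180 mm) begins 59 mm behind the grasp point.
Start: joints at [-1.301, 0.491, 1.559, -0, 1.092, -0.106], TCP at [229.41, -581.396, 189.561] pointing down, gripper open.
Joint ranges: [-3.1, 3.1], [-0.84, 2.19], [0.05, 2.79], [-1.13, 4.28], [0.06, 2.93], [-2.69, 2.69]. Speed limits (rad/s): [2.22, 2.22, 2.79, 3.14, 3.14, 3.14].

## Interface

Orientations are given as [roll, pitch, yaw] about the fixed x, y, z axes, in that order (R = Rz(yaw) Ry(pitch) Rx(roll)).
In Python, from cell import state, read_camera, job_done gives the robot as it stands.
- The arm moves only by the shell command python3 -m handwheel 'ROWS'. ROWS is JSON, a list of rows, each an object of numbers: "hand": the finger opening in m, from 0 to 0.0951; "x", "y", "z": the shift along the world's x, y, z in m; "spin": the turn about the world's z in units of 5 degrees (1.0 is 5 degrees). In form: [{"hand": .., "x": .., "y": .., "z": .., "spin": ..}, ...]. A call has 1 to 20 rows; each row is the pose to reach, as a shift and turn from the pose commanded when the call began; what a row does not reach only later rows make up. A row lasts 1/12 s, in which the tool goes at most 41.7 mm and 7.16 degrees, less where a joint would pass 70% of its speed; a pose out of reach is approached as far as the arm can. A call with a gripper value outside its range is refused whole. The fingers move at their own pace and stop on an object; the grip force is fixed at half the most. Time passes only in rows, so rows that repeat a pose let the fingers close. It gives the time, the measured TCP pose, the force and the opening at its end, in the units of the state.
- state(): the state, without advancing time (a new reading comes with each control period).
- read_camera(name): name is "scene" or "top"; returns a dict with "img" (420x560x3 uint8, red, green, blue), "fx", "fy", "cx", "cy" (pixels), "T" (4x4, takes a point from camera to world coordinates). Camera axes: x right, y down, z forward; pixel columns grow to the right and rows downward; lengths in mm; the calibration is good to about 2 mm. A picture is of the moment at which its call begins. There is no depth.
- job_done(): hands the job in, once; it reports no verdict.
The state is a dict: "t": time; "joints": joint angles; "qvel": joint speeds; "tau": joint torques, N m; "eef_pos": TCP position; "tcp_rot": TCP orientation; "ft_force": force on the tool from outside, world axes, zero at the start; "moment": the same for the moment, N m; "opening": opening from 0.0 (shut) to 1.0 (fully open).
Only numpy, scipy, OpenCV 4.12 (cv2) and the standard library are available. Lean on these libraries where they do the work, as an engineer would, in place of code of your own. Each camera call takes 0.05 s, during which the arm holds its last target. There are 200 camera calls.

## Working session

There is one attempt and no reset: what is moved stays moved. The work goes in short steps, Python scripts to look and compute and a shell command to move; the robot and the scene stay as the last step left them, time stands still between calls to the robot, and variables do not carry over. Pictures are saved under pics/ and viewed, about 8 in all and at most 12, crops included, and the job is handed in when it is done.

```bash
mkdir -p pics; ls; python3 - <<'E'
from cell import *
import cv2
for n in("top","scene"):
    c=read_camera(n); cv2.imwrite(f"pics/{n}0.png",c["img"][:,:,::-1]); print(n,c["fx"],c["fy"],c["cx"],c["cy"],c["T"])
print(state())
E
```

```text
pics
top 476.9028235595221 476.9028235595221 279.2815261524189 212.9386807505897 [[ 1.43402298e-02 -9.93821720e-01  1.10057923e-01  4.19611647e+02]
 [-9.99860652e-01 -1.51933253e-02 -6.91658682e-03 -1.80645211e+01]
 [ 8.54600004e-03 -1.09943401e-01 -9.93901109e-01  1.69883936e+03]
 [ 0.00000000e+00  0.00000000e+00  0.00000000e+00  1.00000000e+00]]
scene 537.4661207255845 537.4661207255845 275.92433389590116 209.58306771084233 [[ 8.15500891e-01  4.47624465e-01 -3.66865964e-01  1.08859972e+03]
 [ 5.78728175e-01 -6.24503647e-01  5.24470108e-01 -7.52220381e+02]
 [ 5.65651915e-03 -6.40021510e-01 -7.68336170e-01  1.14967250e+03]
 [ 0.00000000e+00  0.00000000e+00  0.00000000e+00  1.00000000e+00]]
{'t': 0.1, 'joints': array([-1.30061159e+00,  4.91486080e-01,  1.55936307e+00, -9.31972187e-06,
        1.09170734e+00, -1.05592153e-01]), 'qvel': array([ 0.00016181, -0.00116998, -0.00382398,  0.00116962, -0.00028041,
       -0.0009777 ]), 'tau': array([ 3.76007898e-03, -6.13619900e+01, -2.58606112e+01,  6.94164634e-02,
        4.69865499e-02, -3.56783710e-05]), 'eef_pos': array([ 229.3340998 , -581.15839829,  189.03716057]), 'tcp_rot': array([-3.14149929e+00,  9.59336610e-04, -1.19501509e+00]), 'ft_force': array([-0.36291565,  0.11930566, -0.74352734]), 'moment': array([ 0.01671177, -0.0460978 ,  0.01051426]), 'opening': 1.0000611960812869}
```

View pics/top0.png

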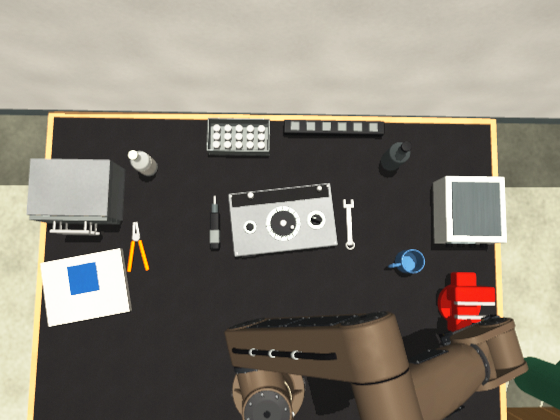

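View pics/scene0.png

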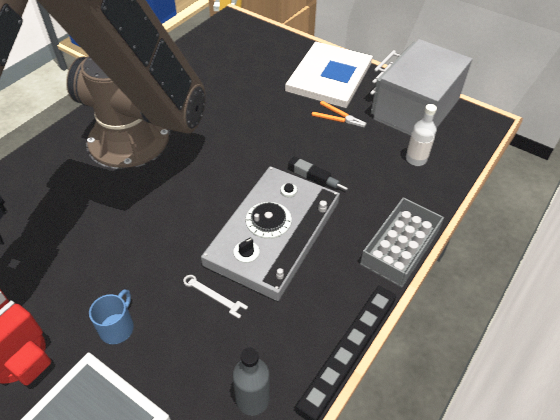

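The top view shows the console with the dial at (283,223), the button at (250,227) and the knob at (316,219). The scene view agrees: dial (268,218), button (289,189), knob (246,249). I'll zoom in next.

```bash
python3 - <<'E'
import cv2,numpy as np
a=cv2.imread("pics/top0.png")[175:265,223:343]; b=cv2.imread("pics/scene0.png")[165:295,200:345]
A=cv2.resize(a,None,fx=6.5,fy=6.5,interpolation=cv2.INTER_CUBIC);cv2.imwrite("pics/topc.png",A)
B=cv2.resize(b,None,fx=4.5,fy=4.5,interpolation=cv2.INTER_CUBIC);cv2.imwrite("pics/scenec.png",B)
E
```

```text
(no output)
```

View pics/topc.png

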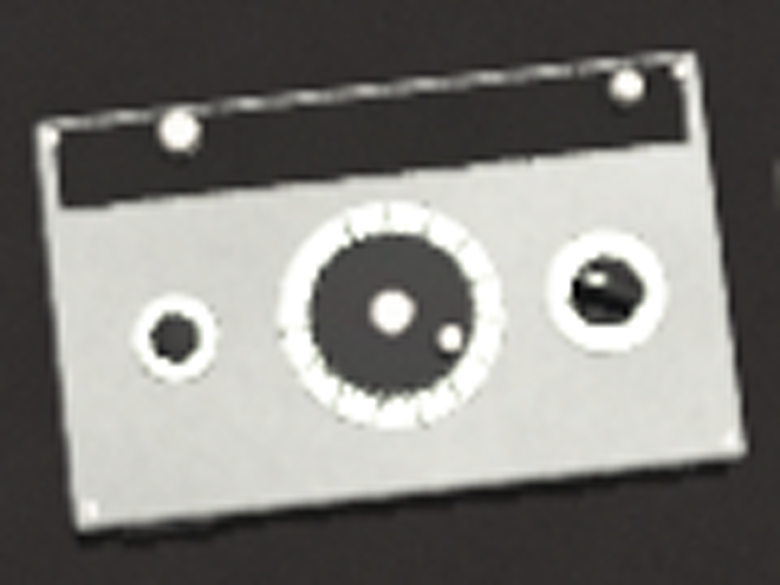

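View pics/scenec.png

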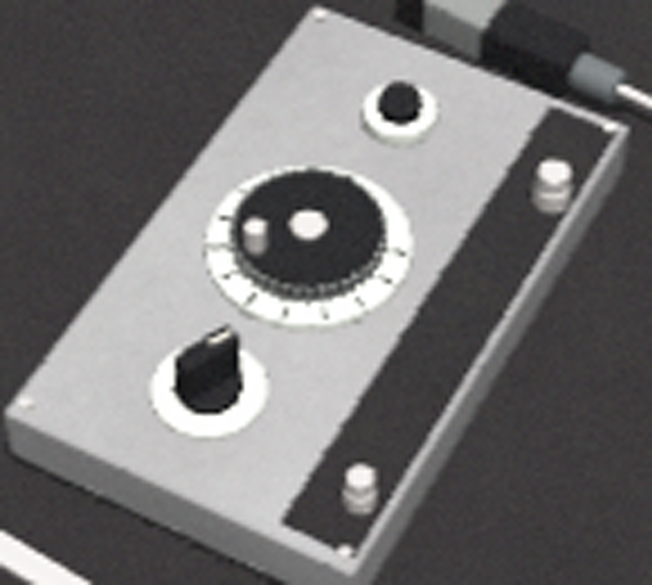

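The crops show, from the top camera: hub (391,312), peg (452,338), button (176,337). From the scene camera: peg top (256,225), hub (308,223), button top (400,92). The peg is to the right and on the robot's side.

```bash
cat > h.py <<'E'
import numpy as np
from cell import *
def ray(c,u,v,z):
    T=c["T"];d=T[:3,:3]@[(u-c["cx"])/c["fx"],(v-c["cy"])/c["fy"],1.];o=T[:3,3]
    return (o+d*(z-o[2])/d[2])[:2]
def proj(c,p):
    q=c["T"][:3,:3].T@(np.array(p)-c["T"][:3,3]);return np.array([c["cx"]+c["fx"]*q[0]/q[2],c["cy"]+c["fy"]*q[1]/q[2]])
E
python3 - <<'E'
from h import *
np.set_printoptions(precision=1,suppress=True)
t=read_camera("top");s=read_camera("scene")
ct=lambda u,v:((u+.5)/6.5-.5+223,(v+.5)/6.5-.5+175)
cs=lambda u,v:((u+.5)/4.5-.5+200,(v+.5)/4.5-.5+165)
R={}
for n,p,q,z in[("hub",(391,312),(308,223),74),("peg",(452,338),(256,225),93),("btn",(176,337),(400,90),72),]:
    a=ray(t,*ct(*p),z);b=ray(s,*cs(*q),z);R[n]=(a+b)/2;print(n,a,b)
print("ring",ray(t,*ct(391,315),60),ray(s,*cs(309,246),58),"knobbase",ray(t,*ct(606,291),55),ray(s,*cs(209,386),55))
for u in[(40,125),(692,55),(745,455),(80,528)]: print("corner",ray(t,*ct(*u),50))
d=R["peg"]-R["hub"];print(np.linalg.norm(d),np.degrees(np.arctan2(d[1],d[0])))
e=R["btn"]-R["hub"];print(np.linalg.norm(e),np.degrees(np.arctan2(e[1],e[0])))
print(state()['t'])
E
```

```text
hub [566.6 -41.6] [567.4 -42.4]
peg [551.7 -73.3] [553.6 -73.2]
btn [551.8  71.3] [550.7  75.3]
ring [566.2 -41.9] [570.2 -45.4] knobbase [ 581.2 -156.4] [ 582.  -156.3]
corner [666.7 147.9]
corner [ 710.3 -202.5]
corner [ 495.2 -231.3]
corner [451.4 121.1]
34.32246760231941 -114.6044448592772
116.34585988246354 97.75330185335386
0.2
```

The measurements agree within a few mm: axis (566.8,-42.3), peg radius 34.3 mm at -114.6°, button about (552.4,71.8), console yaw about 7.2°. I'll move above the contact start point with the fingers shut, the tool's y axis along the tangent and yaw at 65.4°.

```bash
python3 -m handwheel '[{"hand":0,"x":0.02,"y":0.025,"z":0,"spin":1.3},{"hand":0,"x":0.04,"y":0.055,"z":0,"spin":2.7},{"hand":0,"x":0.06,"y":0.085,"z":0,"spin":4.1},{"hand":0,"x":0.08,"y":0.115,"z":0,"spin":5.5},{"hand":0,"x":0.1,"y":0.145,"z":0,"spin":6.9},{"hand":0,"x":0.12,"y":0.175,"z":0,"spin":8.3},{"hand":0,"x":0.14,"y":0.205,"z":0,"spin":9.7},{"hand":0,"x":0.16,"y":0.235,"z":0,"spin":11.1},{"hand":0,"x":0.18,"y":0.265,"z":0,"spin":12.5},{"hand":0,"x":0.2,"y":0.295,"z":0,"spin":13.9},{"hand":0,"x":0.22,"y":0.325,"z":0,"spin":15.3},{"hand":0,"x":0.24,"y":0.355,"z":0,"spin":16.7},{"hand":0,"x":0.26,"y":0.38,"z":0,"spin":18.1},{"hand":0,"x":0.28,"y":0.405,"z":0,"spin":19.5},{"hand":0,"x":0.3,"y":0.43,"z":0,"spin":20.9},{"hand":0,"x":0.32,"y":0.455,"z":0,"spin":22.3},{"hand":0,"x":0.333,"y":0.475,"z":0,"spin":23.7},{"hand":0,"x":0.342,"y":0.49,"z":0,"spin":25.1},{"hand":0,"x":0.3468,"y":0.4974,"z":0,"spin":26.4},{"hand":0,"x":0.3468,"y":0.4974,"z":0,"spin":26.8}]'; python3 -m handwheel '[{"hand":0,"x":0,"y":0,"z":-0.01,"spin":0},{"hand":0,"x":0,"y":0,"z":-0.03,"spin":0},{"hand":0,"x":0,"y":0,"z":-0.05,"spin":0},{"hand":0,"x":0,"y":0,"z":-0.06,"spin":0},{"hand":0,"x":0,"y":0,"z":-0.06,"spin":0},{"hand":0,"x":0,"y":0,"z":-0.06,"spin":0}]'
python3 - <<'E'
from h import *
import cv2
i=[]
for n,(a,b,c,d) in(("top",(175,265,223,343)),("scene",(145,275,200,345))):
    g=read_camera(n)["img"][a:b,c:d,::-1]; i.append(cv2.resize(g,(400,int(400*g.shape[0]/g.shape[1])),interpolation=cv2.INTER_CUBIC)[:300])
i=[cv2.copyMakeBorder(k,0,300-k.shape[0],0,0,0) if k.shape[0]<300 else k for k in i]
cv2.imwrite("pics/above.png",np.hstack(i))
s=state();print(s['t'],s['eef_pos'],np.degrees(s['tcp_rot']),s['ft_force'],s['opening'],s['joints'])
E
```

```text
t: 1.87
eef_pos: [577.0, -82.2, 189.3]
tcp_rot: [-3.141, -0.0, 1.153]
ft_force: [-0.5, -0.1, 0.0]
opening: 0.009
t: 2.37
eef_pos: [576.1, -84.2, 129.3]
tcp_rot: [-3.141, 0.0, 1.143]
ft_force: [0.6, 0.1, 0.5]
opening: 0.002
2.4667 [576.65635797 -84.25865136 130.38756783] [ 1.79928979e+02 -1.73398718e-02  6.54952698e+01] [-0.58263705 -0.66929332 -0.83186015] 0.00776648135377451 [-2.58456224e-01  4.96707843e-01  1.73139570e+00  1.13221881e-04
  9.12216302e-01 -1.40163337e+00]
```

View pics/above.png

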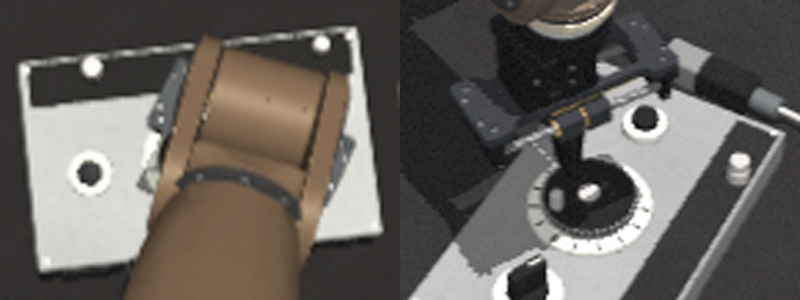

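The fingertip is hovering behind the peg, as planned. I'll lower it to tip height 80 and compute the arc table.

```bash
python3 -m handwheel '[{"hand":0,"x":0,"y":0,"z":-0.01,"spin":0},{"hand":0,"x":0,"y":0,"z":-0.02,"spin":0},{"hand":0,"x":0,"y":0,"z":-0.028,"spin":0},{"hand":0,"x":0,"y":0,"z":-0.033,"spin":0},{"hand":0,"x":0,"y":0,"z":-0.0355,"spin":0},{"hand":0,"x":0,"y":0,"z":-0.0355,"spin":0},{"hand":0,"x":0,"y":0,"z":-0.0355,"spin":0}]'
python3 - <<'E'
from h import *
def p(phi,d):
    a=np.radians(-114.6-phi);r=np.array([np.cos(a),np.sin(a)]);t=np.array([r[1],-r[0]]);return 34*r-d*t
for phi0,d0 in((0,26),(36,16),(72,16)):
    print("from",phi0,d0)
    for k in range(0,37,3): print(k,np.round((p(phi0+k,16)-p(phi0,d0))/1000,4),-k/5)
E
```

```text
t: 3.05
eef_pos: [576.3, -84.0, 94.0]
tcp_rot: [-3.141, -0.0, 1.144]
ft_force: [-0.6, -0.4, 0.5]
opening: 0.002
from 0 26
0 [-0.0091  0.0042] 0.0
3 [-0.0111  0.0042] -0.6
6 [-0.013   0.0043] -1.2
9 [-0.015   0.0046] -1.8
12 [-0.0169  0.0049] -2.4
15 [-0.0188  0.0053] -3.0
18 [-0.0207  0.0059] -3.6
21 [-0.0226  0.0065] -4.2
24 [-0.0244  0.0073] -4.8
27 [-0.0262  0.0081] -5.4
30 [-0.0279  0.009 ] -6.0
33 [-0.0296  0.01  ] -6.6
36 [-0.0313  0.0111] -7.2
from 36 16
0 [0. 0.] 0.0
3 [-0.0016  0.0012] -0.6
6 [-0.0031  0.0024] -1.2
9 [-0.0045  0.0038] -1.8
12 [-0.0059  0.0052] -2.4
15 [-0.0072  0.0067] -3.0
18 [-0.0084  0.0082] -3.6
21 [-0.0095  0.0098] -4.2
24 [-0.0106  0.0115] -4.8
27 [-0.0115  0.0132] -5.4
30 [-0.0124  0.015 ] -6.0
33 [-0.0132  0.0168] -6.6
36 [-0.0138  0.0186] -7.2
from 72 16
0 [0. 0.] 0.0
3 [-0.0006  0.0019] -0.6
6 [-0.0011  0.0038] -1.2
9 [-0.0014  0.0057] -1.8
12 [-0.0017  0.0077] -2.4
15 [-0.0019  0.0096] -3.0
18 [-0.002   0.0116] -3.6
21 [-0.0019  0.0136] -4.2
24 [-0.0018  0.0155] -4.8
27 [-0.0016  0.0175] -5.4
30 [-0.0012  0.0194] -6.0
33 [-0.0008  0.0213] -6.6
36 [-0.0002  0.0232] -7.2
```

```bash
python3 -m handwheel '[{"hand":0,"x":-0.003,"y":0.0014,"z":0,"spin":0},{"hand":0,"x":-0.006,"y":0.0028,"z":0,"spin":0},{"hand":0,"x":-0.0091,"y":0.0042,"z":0,"spin":0},{"hand":0,"x":-0.0111,"y":0.0042,"z":0,"spin":-0.6},{"hand":0,"x":-0.013,"y":0.0043,"z":0,"spin":-1.2},{"hand":0,"x":-0.015,"y":0.0046,"z":0,"spin":-1.8},{"hand":0,"x":-0.0169,"y":0.0049,"z":0,"spin":-2.4},{"hand":0,"x":-0.0188,"y":0.0053,"z":0,"spin":-3.0},{"hand":0,"x":-0.0207,"y":0.0059,"z":0,"spin":-3.6},{"hand":0,"x":-0.0226,"y":0.0065,"z":0,"spin":-4.2},{"hand":0,"x":-0.0244,"y":0.0073,"z":0,"spin":-4.8},{"hand":0,"x":-0.0262,"y":0.0081,"z":0,"spin":-5.4},{"hand":0,"x":-0.0279,"y":0.009,"z":0,"spin":-6.0},{"hand":0,"x":-0.0296,"y":0.01,"z":0,"spin":-6.6},{"hand":0,"x":-0.0313,"y":0.0111,"z":0,"spin":-7.2},{"hand":0,"x":-0.0313,"y":0.0111,"z":0,"spin":-7.2}]'
python3 - <<'E'
from h import *
import cv2
g=read_camera("scene")["img"][165:265,210:340,::-1]; cv2.imwrite("pics/p1.png",cv2.resize(g,None,fx=5,fy=5,interpolation=cv2.INTER_CUBIC))
E
```

```text
t: 4.38
eef_pos: [544.4, -72.6, 94.3]
tcp_rot: [3.142, -0.0, 0.513]
ft_force: [-0.7, -0.5, 0.8]
opening: 0.003
```

View pics/p1.png

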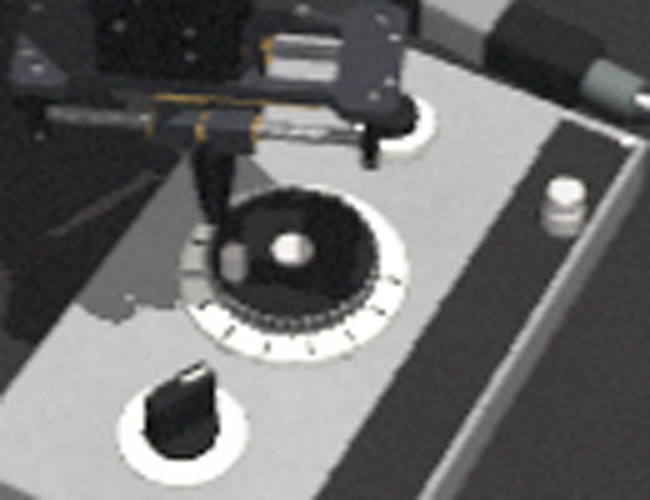

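The peg hasn't visibly moved: it is still at crop (233,262) next to the hub at (292,248). There was no contact force either. I'll project the tip box onto the image to see where the finger really is.

```bash
python3 - <<'E'
from h import *
import cv2
c=read_camera("scene");s=state();print(s['eef_pos'],np.degrees(s['tcp_rot']),s['ft_force'],s['t'])
g=cv2.resize(c["img"][180:240,225:305,::-1],None,fx=9,fy=9,interpolation=cv2.INTER_CUBIC)
P=lambda p:tuple(int(v) for v in ((proj(c,p)-[225,180])+.5)*9)
y=s['tcp_rot'][2];X=np.array([np.cos(y),np.sin(y)]);Y=np.array([np.sin(y),-np.cos(y)])
e=s['eef_pos'];cn=[(1,1),(1,-1),(-1,-1),(-1,1)]
for z in(80,100):
    q=[P([*(e[:2]+12*a*X+10*b*Y),z]) for a,b in cn]
    cv2.polylines(g,[np.array(q)],True,(0,255,0) if z==80 else (255,255,0),1)
for phi,col in((0,(0,0,255)),(24,(255,0,255)),(48,(255,0,0))):
    a=np.radians(-114.6-phi);o=np.array([566.8+34*np.cos(a),-42.3+34*np.sin(a)])
    for z in(73,93): cv2.polylines(g,[np.array([P([o[0]+6*np.cos(k),o[1]+6*np.sin(k),z]) for k in np.linspace(0,6.28,24)])],True,col,1)
cv2.imwrite("pics/p2.png",g)
E
```

```text
[544.86610819 -72.81237521  94.3223537 ] [ 1.79982364e+02 -2.22997815e-02  2.96396771e+01] [ 0.83838481 -0.25242221  0.21843529] 4.4833
```

View pics/p2.png

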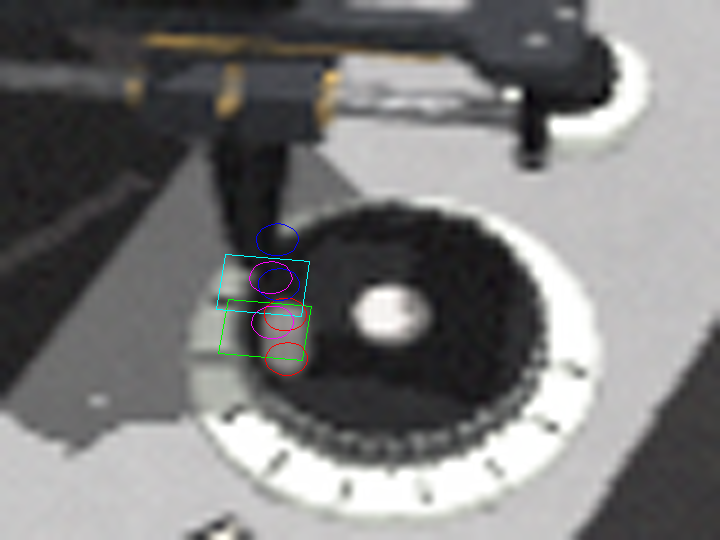

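The image is ambiguous: the grey blob could be the unmoved peg or the end of a pad. I'll lift straight up, which cannot turn the dial, and look.

```bash
python3 -m handwheel '[{"hand":0,"x":0,"y":0,"z":0.01,"spin":0},{"hand":0,"x":0,"y":0,"z":0.03,"spin":0},{"hand":0,"x":0,"y":0,"z":0.05,"spin":0},{"hand":0,"x":0,"y":0,"z":0.06,"spin":0},{"hand":0,"x":0,"y":0,"z":0.06,"spin":0}]'
cat >> h.py <<'E'
import cv2
def look(f,tipz=True,x0=225,y0=150,w=80,h=66,A=(0,24,48,72,96)):
    c=read_camera("scene");s=state();print(s['t'],s['eef_pos'],np.degrees(s['tcp_rot'])[2],s['ft_force'])
    raw=cv2.resize(c["img"][y0:y0+h,x0:x0+w,::-1],None,fx=9,fy=9,interpolation=cv2.INTER_CUBIC);g=raw.copy()
    P=lambda p:tuple(int(v) for v in ((proj(c,p)-[x0,y0])+.5)*9)
    for phi in A:
        a=np.radians(-114.6-phi);o=np.array([566.8+34*np.cos(a),-42.3+34*np.sin(a)])
        cv2.polylines(g,[np.array([P([o[0]+6*np.cos(k),o[1]+6*np.sin(k),93]) for k in np.linspace(0,6.28,24)])],True,(0,0,255) if phi%48 else (0,255,0),1)
    e=s['eef_pos'];cv2.drawMarker(g,P([e[0],e[1],e[2]-14]),(255,255,0),0,20)
    cv2.imwrite(f,g)
E
python3 -c "
from h import *
look('pics/p3.png')"
```

```text
t: 4.9
eef_pos: [545.9, -73.1, 156.5]
tcp_rot: [3.139, -0.003, 0.516]
ft_force: [-0.3, -0.2, 0.1]
opening: 0.006
4.95 [545.30666418 -73.00864552 155.04661466] 29.561155096889586 [-0.12956952  0.06545355 -0.8432634 ]
```

View pics/p3.png

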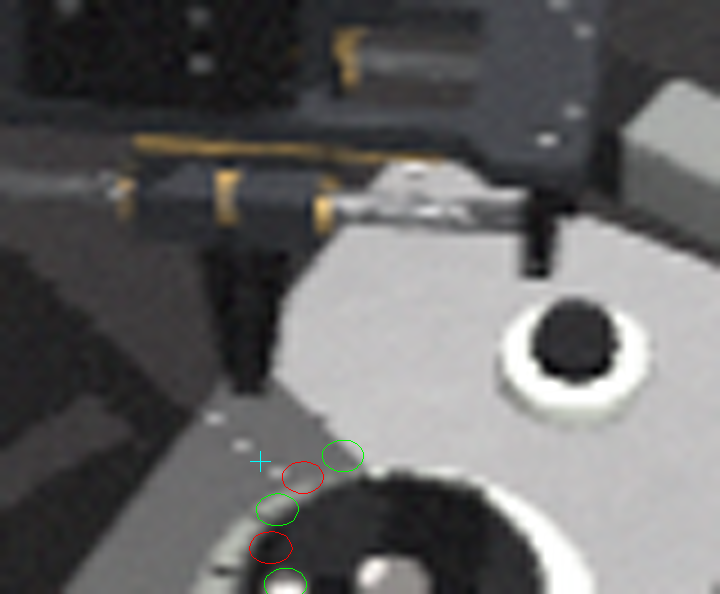

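The peg (287,580) is exactly at its starting mark, so the dial is untouched. But the fingertip shows at (248,395), while the stated geometry puts it at (260,462). The tip is either higher or offset sideways. I'll compare with the earlier view, taken at another yaw.

```bash
python3 - <<'E'
from h import *
c=read_camera("scene")
obs=[((576.4,-84.1,130),65.5,(261.6,210.2)),((545.5,-73,155),29.6,(225+248/9-.5,150+393/9-.5))]
for e,y,o in obs:
    e=np.array(e);print("obs",np.round(o,1))
    for dz in(-14,-4,6,16,26): print(dz,np.round(proj(c,e+[0,0,dz]),1))
    for n,d in(("x",(1,0,0)),("y",(0,1,0))): print(n,np.round(proj(c,e+[0,0,-14]+10*np.array(d))-proj(c,e+[0,0,-14]),1))
    print(np.round(ray(c,*o,e[2]-14)-e[:2],1))
E
```

```text
obs [261.6 210.2]
-14 [261.  215.7]
-4 [261.  213.1]
6 [260.9 210.5]
16 [260.9 207.9]
26 [260.8 205.2]
x [3.3 1.8]
y [ 2.4 -2.5]
[-9.3 15. ]
obs [252.1 193.2]
-14 [253.5 200.8]
-4 [253.4 198.2]
6 [253.3 195.5]
16 [253.2 192.8]
26 [253.1 190. ]
x [3.2 1.8]
y [ 2.4 -2.5]
[-18.1  18.1]
```

The estimates disagree because black on black hides the tip. I'll settle it by contact: lower the tip gently onto the bare console top (known height 50 mm) at about (515,-115), which gives both its height and a camera fix.

```bash
python3 -m handwheel '[{"hand":0,"x":-0.015,"y":-0.021,"z":0,"spin":0},{"hand":0,"x":-0.03,"y":-0.042,"z":-0.01,"spin":0},{"hand":0,"x":-0.03,"y":-0.042,"z":-0.03,"spin":0},{"hand":0,"x":-0.03,"y":-0.042,"z":-0.05,"spin":0},{"hand":0,"x":-0.03,"y":-0.042,"z":-0.07,"spin":0},{"hand":0,"x":-0.03,"y":-0.042,"z":-0.08,"spin":0},{"hand":0,"x":-0.03,"y":-0.042,"z":-0.083,"spin":0},{"hand":0,"x":-0.03,"y":-0.042,"z":-0.083,"spin":0},{"hand":0,"x":-0.03,"y":-0.042,"z":-0.083,"spin":0}]'
python3 -c "
from h import *
look('pics/p4.png',x0=215,y0=180)"
```

```text
t: 5.75
eef_pos: [515.2, -114.9, 71.4]
tcp_rot: [3.141, -0.0, 0.516]
ft_force: [0.2, 0.7, 0.3]
opening: -0.002
5.8 [ 515.30545575 -114.92407792   71.71485467] 29.54559750736613 [0.02296983 0.59011971 0.66276871]
```

View pics/p4.png

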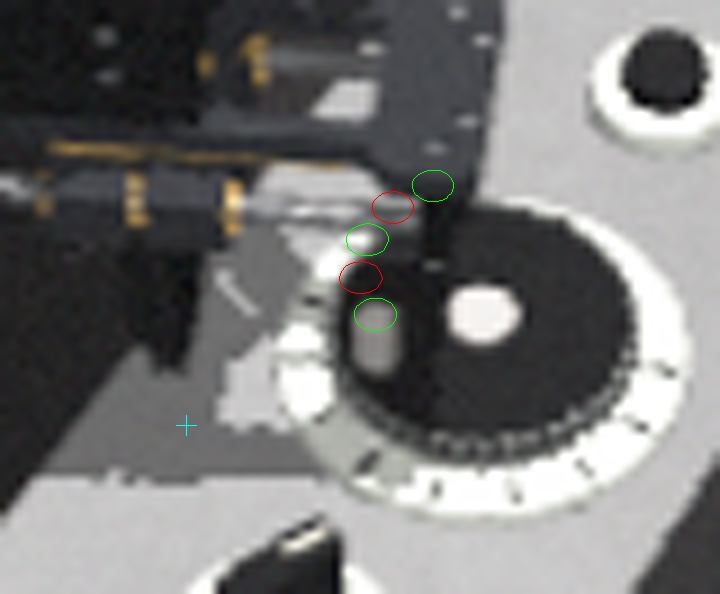

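The tip is visible at (170,372) against the predicted (186,425), so the offset is real. I'll descend in small steps until there is force.

```bash
python3 -m handwheel '[{"hand":0,"x":0,"y":0,"z":-0.002,"spin":0},{"hand":0,"x":0,"y":0,"z":-0.004,"spin":0},{"hand":0,"x":0,"y":0,"z":-0.005,"spin":0},{"hand":0,"x":0,"y":0,"z":-0.005,"spin":0}]'|grep -E 'eef|ft'; python3 -m handwheel '[{"hand":0,"x":0,"y":0,"z":-0.001,"spin":0},{"hand":0,"x":0,"y":0,"z":-0.002,"spin":0},{"hand":0,"x":0,"y":0,"z":-0.002,"spin":0}]'|grep -E 'eef|ft'; python3 -m handwheel '[{"hand":0,"x":0,"y":0,"z":-0.001,"spin":0},{"hand":0,"x":0,"y":0,"z":-0.0015,"spin":0},{"hand":0,"x":0,"y":0,"z":-0.0015,"spin":0}]'|grep -E 'eef|ft'
```

```text
eef_pos: [514.9, -114.9, 66.1]
ft_force: [-0.5, 0.4, 0.0]
eef_pos: [514.8, -114.9, 63.9]
ft_force: [0.1, -0.1, -0.2]
eef_pos: [514.9, -114.9, 62.4]
ft_force: [0.5, 0.5, -0.9]
```

```bash
ok(){ python3 -c "
from cell import state
s=state();print(s['eef_pos'].round(1),s['ft_force'].round(1));exit(abs(s['ft_force'][2])>3)"; }
python3 -m handwheel '[{"hand":0,"x":0,"y":0,"z":-0.001,"spin":0},{"hand":0,"x":0,"y":0,"z":-0.0015,"spin":0},{"hand":0,"x":0,"y":0,"z":-0.0015,"spin":0}]'>/dev/null; ok && python3 -m handwheel '[{"hand":0,"x":0,"y":0,"z":-0.001,"spin":0},{"hand":0,"x":0,"y":0,"z":-0.0015,"spin":0},{"hand":0,"x":0,"y":0,"z":-0.0015,"spin":0}]'>/dev/null; ok && python3 -m handwheel '[{"hand":0,"x":0,"y":0,"z":-0.001,"spin":0},{"hand":0,"x":0,"y":0,"z":-0.0015,"spin":0},{"hand":0,"x":0,"y":0,"z":-0.0015,"spin":0}]'>/dev/null; ok && python3 -m handwheel '[{"hand":0,"x":0,"y":0,"z":-0.001,"spin":0},{"hand":0,"x":0,"y":0,"z":-0.0015,"spin":0},{"hand":0,"x":0,"y":0,"z":-0.0015,"spin":0}]'>/dev/null; ok && python3 -m handwheel '[{"hand":0,"x":0,"y":0,"z":-0.001,"spin":0},{"hand":0,"x":0,"y":0,"z":-0.0015,"spin":0},{"hand":0,"x":0,"y":0,"z":-0.0015,"spin":0}]'>/dev/null; ok && python3 -m handwheel '[{"hand":0,"x":0,"y":0,"z":-0.001,"spin":0},{"hand":0,"x":0,"y":0,"z":-0.0015,"spin":0},{"hand":0,"x":0,"y":0,"z":-0.0015,"spin":0}]'>/dev/null; ok
```

```text
[ 514.8 -114.9   60.9] [0.5 0.5 0.2]
[ 514.8 -114.9   60.9] [0.5 0.5 0.2]
[ 514.8 -114.9   60.9] [0.5 0.5 0.2]
[ 514.8 -114.9   60.9] [0.5 0.5 0.2]
[ 514.8 -114.9   60.9] [0.5 0.5 0.2]
[ 514.8 -114.9   60.9] [0.5 0.5 0.2]False
False
False
False
False
False
```

```bash
cat > ok.py <<'E'
from cell import state
s=state();print(s['eef_pos'].round(1),s['ft_force'].round(1));exit(int(max(abs(s['ft_force']))>3))
E
m(){ python3 ok.py; }
python3 -m handwheel '[{"hand":0,"x":0,"y":0,"z":-0.001,"spin":0},{"hand":0,"x":0,"y":0,"z":-0.002,"spin":0},{"hand":0,"x":0,"y":0,"z":-0.002,"spin":0}]'>/dev/null; m && python3 -m handwheel '[{"hand":0,"x":0,"y":0,"z":-0.001,"spin":0},{"hand":0,"x":0,"y":0,"z":-0.002,"spin":0},{"hand":0,"x":0,"y":0,"z":-0.002,"spin":0}]'>/dev/null; m && python3 -m handwheel '[{"hand":0,"x":0,"y":0,"z":-0.001,"spin":0},{"hand":0,"x":0,"y":0,"z":-0.002,"spin":0},{"hand":0,"x":0,"y":0,"z":-0.002,"spin":0}]'>/dev/null; m && python3 -m handwheel '[{"hand":0,"x":0,"y":0,"z":-0.001,"spin":0},{"hand":0,"x":0,"y":0,"z":-0.002,"spin":0},{"hand":0,"x":0,"y":0,"z":-0.002,"spin":0}]'>/dev/null; m && python3 -m handwheel '[{"hand":0,"x":0,"y":0,"z":-0.001,"spin":0},{"hand":0,"x":0,"y":0,"z":-0.002,"spin":0},{"hand":0,"x":0,"y":0,"z":-0.002,"spin":0}]'>/dev/null; m && python3 -m handwheel '[{"hand":0,"x":0,"y":0,"z":-0.001,"spin":0},{"hand":0,"x":0,"y":0,"z":-0.002,"spin":0},{"hand":0,"x":0,"y":0,"z":-0.002,"spin":0}]'>/dev/null; m
```

```text
[ 514.8 -114.9   58.9] [ 0.2  0.4 -0.6]
[ 514.8 -114.9   56.9] [ 0.2 -0.3 -0.3]
[ 514.8 -114.9   54.9] [-0.6  0.5  0.1]
[ 514.8 -114.9   52.9] [ 0.6  0.5 -0.5]
[ 514.8 -114.9   50.9] [-0.9  0.2 -0.2]
[ 514.8 -114.9   48.9] [ 0.1  0.2 -0.4]
```

```bash
m(){ python3 ok.py; }
python3 -m handwheel '[{"hand":0,"x":0,"y":0,"z":-0.001,"spin":0},{"hand":0,"x":0,"y":0,"z":-0.002,"spin":0},{"hand":0,"x":0,"y":0,"z":-0.002,"spin":0}]'>/dev/null; m && python3 -m handwheel '[{"hand":0,"x":0,"y":0,"z":-0.001,"spin":0},{"hand":0,"x":0,"y":0,"z":-0.002,"spin":0},{"hand":0,"x":0,"y":0,"z":-0.002,"spin":0}]'>/dev/null; m && python3 -m handwheel '[{"hand":0,"x":0,"y":0,"z":-0.001,"spin":0},{"hand":0,"x":0,"y":0,"z":-0.002,"spin":0},{"hand":0,"x":0,"y":0,"z":-0.002,"spin":0}]'>/dev/null; m && python3 -m handwheel '[{"hand":0,"x":0,"y":0,"z":-0.001,"spin":0},{"hand":0,"x":0,"y":0,"z":-0.002,"spin":0},{"hand":0,"x":0,"y":0,"z":-0.002,"spin":0}]'>/dev/null; m 
python3 -c "
from h import *
look('pics/p5.png',x0=215,y0=180)"
```

```text
[ 514.8 -114.9   46.9] [-0.4 -0.7 -0.3]
[ 514.9 -114.9   44.9] [ 0.7  0.6 -0.4]
[ 514.8 -114.9   42.9] [ 0.1 -0.8  0.5]
[ 514.8 -114.9   40.9] [ 0.5  0.4 -0. ]
9.4333 [ 514.83474728 -114.84829485   40.95583489] 29.533703178306315 [-0.3658665   0.0641213   0.74802317]
```

View pics/p5.png

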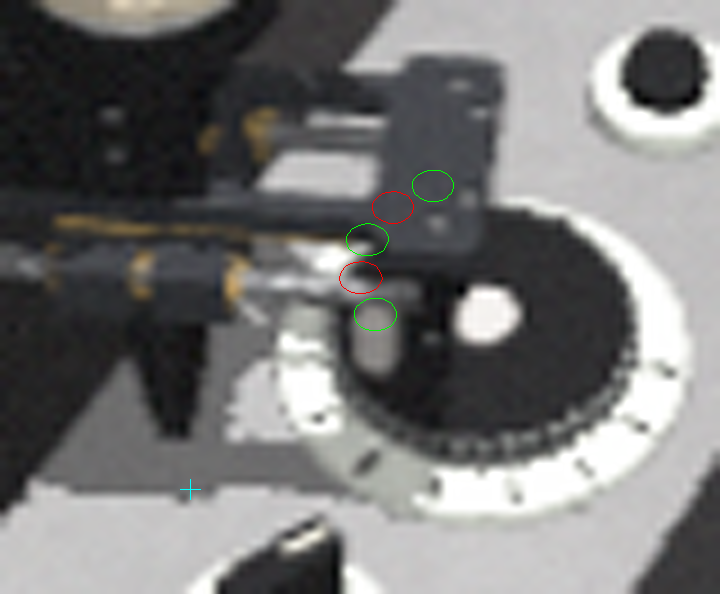

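The tip is now at (178,437), and its image motion matches the motion in z. A pure height offset of about 24 mm would put the tip at about 51 mm, so contact should be close. I'll go on in 1 mm steps.

```bash
m(){ python3 ok.py; }
python3 -m handwheel '[{"hand":0,"x":0,"y":0,"z":-0.0005,"spin":0},{"hand":0,"x":0,"y":0,"z":-0.001,"spin":0},{"hand":0,"x":0,"y":0,"z":-0.001,"spin":0}]'>/dev/null; m && python3 -m handwheel '[{"hand":0,"x":0,"y":0,"z":-0.0005,"spin":0},{"hand":0,"x":0,"y":0,"z":-0.001,"spin":0},{"hand":0,"x":0,"y":0,"z":-0.001,"spin":0}]'>/dev/null; m && python3 -m handwheel '[{"hand":0,"x":0,"y":0,"z":-0.0005,"spin":0},{"hand":0,"x":0,"y":0,"z":-0.001,"spin":0},{"hand":0,"x":0,"y":0,"z":-0.001,"spin":0}]'>/dev/null; m && python3 -m handwheel '[{"hand":0,"x":0,"y":0,"z":-0.0005,"spin":0},{"hand":0,"x":0,"y":0,"z":-0.001,"spin":0},{"hand":0,"x":0,"y":0,"z":-0.001,"spin":0}]'>/dev/null; m && python3 -m handwheel '[{"hand":0,"x":0,"y":0,"z":-0.0005,"spin":0},{"hand":0,"x":0,"y":0,"z":-0.001,"spin":0},{"hand":0,"x":0,"y":0,"z":-0.001,"spin":0}]'>/dev/null; m; python3 -c "
import cv2
from h import *
c=read_camera('scene');g=c['img'][215:240,225:245].mean(2).astype(int);print(g)"
```

```text
[ 514.9 -114.9   40. ] [ 0.1 -0.3 -0.8]
[ 514.9 -114.9   39. ] [ 0.6 -0.5 -1.1]
[ 514.9 -114.9   38. ] [ 1.  -1.4 -0.9]
[ 514.9 -114.9   37. ] [-0.5 -0.1 -0.2]
[ 514.9 -114.9   36. ] [-0.1 -0.9 -0.3]
[[ 42  52  44  47  46  38  39  46  47  48  47  46  42  45  44  57  79 105
  165 153]
 [ 40  40  41  42  40  30  33  36  47  41  44  45  47  46  46  54  93 108
  117 116]
 [ 35  38  38  29  25  22  28  31  32  32  28  29  29  57  73  76  97 112
  107 110]
 [ 38  39  37  37  26  30  22  30  31  22  23  30  23  84 104 107 106 110
  112 113]
 [ 30  33  40  41  39  26  22  29  32  27  22  22  20  89 108 109 109 112
  109 110]
 [ 34  41  42  85  80  45  23  29  33  29  30  24  32  89 107 109 109 113
  111 167]
 [ 34  38  68 101  86  45  25  27  31  30  21  25  29  88 110 109 109 164
  193 200]
 [ 31  50  94 110 107  73  24  24  28  23  23  25  52  93 106 109 108 170
  202 199]
 [ 54  91 106 110 106  73  19  23  34  27  22  28  68 100 110 110 165 198
  202 198]
 [ 84 105 105 110 109  86  49  23  28  26  21  24  71 100 111 111 171 201
  202 199]
 [ 98 109 109 108 107  87  47  14  29  26  21  21 
[... 525 characters left out ...]
 111 110
  112 108]
 [107 108 107 108 107 110 111 109 107 110 109 105 110 109 106 111 109 111
  110 111]
 [109 106 109 109 108 106 109 111 110 107 110 108 110 109 107 110 111 109
  109 108]
 [109 111 109 107 109 110 107 108 108 110 110 110 111 109 165 150 165 194
  195 151]
 [191 192 195 194 195 194 152 165 151 106 107 112 110 162 195 197 197 201
  201 193]
 [199 198 201 199 201 198 195 195 194 192 192 189 190 195 197 199 201 199
  198 196]
 [197 198 199 195 198 196 198 197 194 197 198 198 196 198 199 198 197 196
  196 198]
 [200 197 198 199 199 201 198 197 196 198 199 197 197 198 201 202 199 197
  196 198]
 [198 198 197 200 200 198 197 198 200 202 198 198 197 198 199 200 197 198
  200 196]]
```

```bash
m(){ python3 ok.py; }
python3 -m handwheel '[{"hand":0,"x":0,"y":0,"z":-0.0005,"spin":0},{"hand":0,"x":0,"y":0,"z":-0.001,"spin":0},{"hand":0,"x":0,"y":0,"z":-0.001,"spin":0}]'>/dev/null; m && python3 -m handwheel '[{"hand":0,"x":0,"y":0,"z":-0.0005,"spin":0},{"hand":0,"x":0,"y":0,"z":-0.001,"spin":0},{"hand":0,"x":0,"y":0,"z":-0.001,"spin":0}]'>/dev/null; m && python3 -m handwheel '[{"hand":0,"x":0,"y":0,"z":-0.0005,"spin":0},{"hand":0,"x":0,"y":0,"z":-0.001,"spin":0},{"hand":0,"x":0,"y":0,"z":-0.001,"spin":0}]'>/dev/null; m && python3 -m handwheel '[{"hand":0,"x":0,"y":0,"z":-0.0005,"spin":0},{"hand":0,"x":0,"y":0,"z":-0.001,"spin":0},{"hand":0,"x":0,"y":0,"z":-0.001,"spin":0}]'>/dev/null; m && python3 -m handwheel '[{"hand":0,"x":0,"y":0,"z":-0.0005,"spin":0},{"hand":0,"x":0,"y":0,"z":-0.001,"spin":0},{"hand":0,"x":0,"y":0,"z":-0.001,"spin":0}]'>/dev/null; m;  python3 -c "
from h import *
c=read_camera('scene');g=c['img'][226:236,228:240].mean(2).astype(int);print(g)
for z in (80,50): print(proj(c,[514.9,-114.9,z]))"
```

```text
[ 514.9 -114.9   35. ] [-0.7  0.  -0. ]
[ 514.9 -114.9   34. ] [-0.1 -0.8  0.1]
[ 514.8 -114.9   32.9] [ 0.4 -0.6 -0.6]
[ 514.9 -114.9   32. ] [-0.7  0.1 -0.5]
[ 514.9 -114.9   31. ] [-0.7  0.7  0.3]
[[110 111  86  40  29  34  31  18  23  84 108 111]
 [109 109 106  72  28  28  30  33  19  84 109 110]
 [108 109 111  88  44  32  28  30  38  86 105 107]
 [110 108 108 105  74  26  29  30  68 102 109 109]
 [110 108 107 108  79  37  28  26  85 109 110 111]
 [109 108 109 108  96  97 102  84  90 110 110 111]
 [109 107 111 110 109 109 110 106 107 108 107 109]
 [110 110 107 111 110 113 110 108 107 109 108 110]
 [166 154 110 109 110 109 106 110 108 107 110 110]
 [199 198 154 109 112 108 107 106 109 107 110 162]]
[234.60228227 221.30404497]
[235.22206032 228.53576968]
```

```bash
m(){ python3 ok.py; }
python3 -m handwheel '[{"hand":0,"x":0,"y":0,"z":-0.0005,"spin":0},{"hand":0,"x":0,"y":0,"z":-0.001,"spin":0},{"hand":0,"x":0,"y":0,"z":-0.001,"spin":0}]'>/dev/null; m && python3 -m handwheel '[{"hand":0,"x":0,"y":0,"z":-0.0005,"spin":0},{"hand":0,"x":0,"y":0,"z":-0.001,"spin":0},{"hand":0,"x":0,"y":0,"z":-0.001,"spin":0}]'>/dev/null; m && python3 -m handwheel '[{"hand":0,"x":0,"y":0,"z":-0.0005,"spin":0},{"hand":0,"x":0,"y":0,"z":-0.001,"spin":0},{"hand":0,"x":0,"y":0,"z":-0.001,"spin":0}]'>/dev/null; m && python3 -m handwheel '[{"hand":0,"x":0,"y":0,"z":-0.0005,"spin":0},{"hand":0,"x":0,"y":0,"z":-0.001,"spin":0},{"hand":0,"x":0,"y":0,"z":-0.001,"spin":0}]'>/dev/null; m && python3 -m handwheel '[{"hand":0,"x":0,"y":0,"z":-0.0005,"spin":0},{"hand":0,"x":0,"y":0,"z":-0.001,"spin":0},{"hand":0,"x":0,"y":0,"z":-0.001,"spin":0}]'>/dev/null; m;  python3 -c "
from h import *
c=read_camera('scene');g=c['img'][226:236,228:240].mean(2).astype(int);print(g);s=state();print(s['joints'],s['t'])"
```

```text
[ 514.9 -114.9   30. ] [-0.2  0.9 -0.5]
[ 514.9 -114.9   29. ] [ 0.3 -0.1 -0.1]
[ 514.9 -114.9   28. ] [ 0.4  0.3 -0.4]
[ 514.9 -114.9   27. ] [0.1 0.3 0. ]
[ 514.9 -114.9   26. ] [ 0.5 -0.8  0.6]
[[107 108  87  46  25  28  30  19  28  64  95 109]
 [109 111  96  61  21  26  30  31  27  68 102 112]
 [108 109 108  73  20  30  35  26  24  84 107 106]
 [109 107 111  88  47  29  28  22  35  91 110 113]
 [111 108 108 106  78  39  32  28  64 100 109 110]
 [109 109 110 106  80  37  32  32  70 102 110 113]
 [111 110 108 111  96  84  94  81  90 108 110 110]
 [110 108 111 112 110 108 110 106 107 108 107 105]
 [110 110 110 110 110 107 110 112 111 109 107 109]
 [166 194 153 107 109 107 108 111 107 108 110 163]]
[-3.44795206e-01  5.86649623e-01  1.94919026e+00  1.27984052e-04
  6.05790889e-01 -8.60351939e-01] 13.3333
```

There is still no contact at a TCP height of 26, where the nominal tip would be 38 mm inside the box. The hand is clearly not where the stated geometry puts it. I'll stop descending and compare its outline with the nominal model in both cameras.

```bash
python3 - <<'E'
from h import *
s=state();e=s['eef_pos'];y=s['tcp_rot'][2];X=np.array([np.cos(y),np.sin(y),0]);Y=np.array([np.sin(y),-np.cos(y),0]);out=[]
for n,x0,y0,w,h,f in(("top",245,185,90,100,4.4),("scene",185,140,115,126,3.5)):
    c=read_camera(n);cv2.imwrite(f"pics/raw_{n}.png",c["img"][:,:,::-1])
    g=cv2.resize(c["img"][y0:y0+h,x0:x0+w,::-1],None,fx=f,fy=f,interpolation=cv2.INTER_CUBIC)
    P=lambda p:[int(v) for v in ((proj(c,p)-[x0,y0])+.5)*f]
    for z,col in((64,(0,255,0)),(100,(0,255,255))):
        cv2.polylines(g,[np.array([P(e+a*90*X+b*37.5*Y+[0,0,z]) for a,b in((1,1),(1,-1),(-1,-1),(-1,1))])],True,col,1)
    cv2.drawMarker(g,P(e+[0,0,-14]),(255,255,0),0,16);cv2.drawMarker(g,P(e+[0,0,24]),(255,0,255),0,16)
    out.append(g[:440])
    print(n,P(e))
cv2.imwrite("pics/p6.png",np.hstack(out));print(out[0].shape,out[1].shape)
E
```

```text
top [258, 238]
scene [179, 331]
(440, 396, 3) (440, 402, 3)
```

View pics/p6.png

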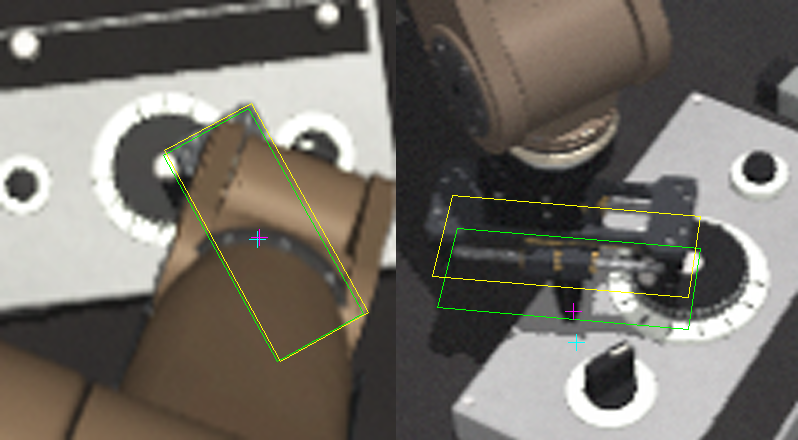

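In the top view the hand's XY matches the model. In the scene view the whole hand sits about 38 mm higher than reported. So the z reading has an offset, and the real tip should be just above 50 mm now. I'll carry on down to contact to calibrate it.

```bash
m(){ python3 ok.py; }
python3 -m handwheel '[{"hand":0,"x":0,"y":0,"z":-0.0005,"spin":0},{"hand":0,"x":0,"y":0,"z":-0.001,"spin":0},{"hand":0,"x":0,"y":0,"z":-0.001,"spin":0}]'>/dev/null; m && python3 -m handwheel '[{"hand":0,"x":0,"y":0,"z":-0.0005,"spin":0},{"hand":0,"x":0,"y":0,"z":-0.001,"spin":0},{"hand":0,"x":0,"y":0,"z":-0.001,"spin":0}]'>/dev/null; m && python3 -m handwheel '[{"hand":0,"x":0,"y":0,"z":-0.0005,"spin":0},{"hand":0,"x":0,"y":0,"z":-0.001,"spin":0},{"hand":0,"x":0,"y":0,"z":-0.001,"spin":0}]'>/dev/null; m && python3 -m handwheel '[{"hand":0,"x":0,"y":0,"z":-0.0005,"spin":0},{"hand":0,"x":0,"y":0,"z":-0.001,"spin":0},{"hand":0,"x":0,"y":0,"z":-0.001,"spin":0}]'>/dev/null; m && python3 -m handwheel '[{"hand":0,"x":0,"y":0,"z":-0.0005,"spin":0},{"hand":0,"x":0,"y":0,"z":-0.001,"spin":0},{"hand":0,"x":0,"y":0,"z":-0.001,"spin":0}]'>/dev/null; m && python3 -m handwheel '[{"hand":0,"x":0,"y":0,"z":-0.0005,"spin":0},{"hand":0,"x":0,"y":0,"z":-0.001,"spin":0},{"hand":0,"x":0,"y":0,"z":-0.001,"spin":0}]'>/dev/null; m
```

```text
[ 514.9 -114.9   25.2] [-1.8  0.   3.4]
[ 514.9 -114.9   25.2] [-1.8  0.   3.4]
[ 514.9 -114.9   25.2] [-1.8  0.   3.4]
[ 514.9 -114.9   25.2] [-1.8  0.   3.4]
[ 514.9 -114.9   25.2] [-1.8  0.   3.4]
[ 514.9 -114.9   25.2] [-1.8  0.   3.4]
```

Contact at a reported z of 25.3, so the real tip height is reported z + 24.7 (38.7 mm above the nominal geometry). I'll go back up and over to the start of the push, then down to a real tip height of 80 mm, which is a reported z of 55.3.

```bash
python3 -m handwheel '[{"hand":0,"x":0,"y":0,"z":0.01,"spin":0},{"hand":0,"x":0,"y":0,"z":0.04,"spin":0},{"hand":0,"x":0,"y":0,"z":0.07,"spin":0},{"hand":0,"x":0,"y":0,"z":0.085,"spin":0},{"hand":0,"x":0.01,"y":0.005,"z":0.085,"spin":1.2},{"hand":0,"x":0.025,"y":0.0125,"z":0.085,"spin":2.4},{"hand":0,"x":0.04,"y":0.02,"z":0.085,"spin":3.6},{"hand":0,"x":0.05,"y":0.025,"z":0.085,"spin":4.8},{"hand":0,"x":0.058,"y":0.029,"z":0.085,"spin":6.0},{"hand":0,"x":0.0613,"y":0.0309,"z":0.085,"spin":7.2},{"hand":0,"x":0.0613,"y":0.0309,"z":0.085,"spin":7.2},{"hand":0,"x":0.0613,"y":0.0309,"z":0.065,"spin":7.2},{"hand":0,"x":0.0613,"y":0.0309,"z":0.05,"spin":7.2},{"hand":0,"x":0.0613,"y":0.0309,"z":0.045,"spin":7.2},{"hand":0,"x":0.0613,"y":0.0309,"z":0.045,"spin":7.2}]'; python3 ok.py
```

```text
t: 14.93
eef_pos: [575.4, -84.0, 69.4]
tcp_rot: [-3.14, 0.0, 1.141]
ft_force: [-0.4, 0.8, 0.9]
opening: 0.006
[575.4 -84.   69.4] [-0.4  0.8  0.9]
```

```bash
python3 -m handwheel '[{"hand":0,"x":0,"y":0,"z":-0.006,"spin":0},{"hand":0,"x":0,"y":0,"z":-0.011,"spin":0},{"hand":0,"x":0,"y":0,"z":-0.014,"spin":0},{"hand":0,"x":0,"y":0,"z":-0.014,"spin":0}]';  python3 ok.py && python3 -m handwheel '[{"hand":0,"x":-0.003,"y":0.0014,"z":0,"spin":0},{"hand":0,"x":-0.006,"y":0.0028,"z":0,"spin":0},{"hand":0,"x":-0.0091,"y":0.0042,"z":0,"spin":0},{"hand":0,"x":-0.0091,"y":0.0042,"z":0,"spin":0}]' && python3 -m handwheel '[{"hand":0,"x":-0.001,"y":0,"z":0,"spin":-0.3},{"hand":0,"x":-0.002,"y":0,"z":0,"spin":-0.6},{"hand":0,"x":-0.003,"y":0,"z":0,"spin":-0.9},{"hand":0,"x":-0.0039,"y":0.0001,"z":0,"spin":-1.2},{"hand":0,"x":-0.0039,"y":0.0001,"z":0,"spin":-1.2}]'
```

```text
t: 15.27
eef_pos: [576.0, -84.0, 55.7]
tcp_rot: [-3.141, -0.0, 1.143]
ft_force: [-0.5, 0.2, -0.8]
opening: 0.004
[576.  -84.   55.7] [-0.5  0.2 -0.8]
t: 15.6
eef_pos: [567.0, -79.8, 56.4]
tcp_rot: [3.141, -0.0, 1.144]
ft_force: [1.2, -1.5, -0.7]
opening: 0.005
t: 16.02
eef_pos: [563.7, -79.8, 56.4]
tcp_rot: [3.14, -0.001, 1.038]
ft_force: [2.8, -1.1, -1.0]
opening: 0.005
```

Contact: about 3 N directed against the push, at the expected offset. Continuing the arc from 6° to 36°.

```bash
python3 -m handwheel '[{"hand":0,"x":-0.002,"y":0.0003,"z":0,"spin":-0.6},{"hand":0,"x":-0.0039,"y":0.0006,"z":0,"spin":-1.2},{"hand":0,"x":-0.0058,"y":0.001,"z":0,"spin":-1.8},{"hand":0,"x":-0.0077,"y":0.0016,"z":0,"spin":-2.4},{"hand":0,"x":-0.0096,"y":0.0022,"z":0,"spin":-3.0},{"hand":0,"x":-0.0114,"y":0.003,"z":0,"spin":-3.6},{"hand":0,"x":-0.0132,"y":0.0038,"z":0,"spin":-4.2},{"hand":0,"x":-0.0149,"y":0.0047,"z":0,"spin":-4.8},{"hand":0,"x":-0.0166,"y":0.0057,"z":0,"spin":-5.4},{"hand":0,"x":-0.0183,"y":0.0068,"z":0,"spin":-6.0},{"hand":0,"x":-0.0183,"y":0.0068,"z":0,"spin":-6.0}]'
python3 - <<'E'
from h import *
c=read_camera("scene");cv2.imwrite("pics/raw7.png",c["img"][:,:,::-1])
# bright-grey score of peg body at each click
b=cv2.imread("pics/scene0.png")
for phi in range(0,121,12):
    a=np.radians(-114.6-phi);x,y=566.8+34*np.cos(a),-42.3+34*np.sin(a)
    v=[c["img"][tuple(np.round(proj(c,[x,y,z])[::-1]).astype(int))].mean() for z in(78,83,88,92)];print(phi,np.round(proj(c,[x,y,92])),v)
E
```

```text
t: 16.93
eef_pos: [544.3, -72.6, 56.1]
tcp_rot: [-3.141, 0.001, 0.514]
ft_force: [-0.2, -0.1, 0.4]
opening: 0.006
0 [256. 215.] [np.float64(31.0), np.float64(28.333333333333332), np.float64(26.666666666666668), np.float64(25.333333333333332)]
12 [255. 213.] [np.float64(21.333333333333332), np.float64(29.0), np.float64(29.0), np.float64(27.0)]
24 [255. 211.] [np.float64(29.0), np.float64(27.0), np.float64(24.666666666666668), np.float64(25.333333333333332)]
36 [255. 208.] [np.float64(24.666666666666668), np.float64(25.333333333333332), np.float64(25.0), np.float64(21.0)]
48 [255. 206.] [np.float64(26.666666666666668), np.float64(25.0), np.float64(22.333333333333332), np.float64(28.0)]
60 [257. 204.] [np.float64(100.0), np.float64(86.66666666666667), np.float64(47.333333333333336), np.float64(46.0)]
72 [258. 203.] [np.float64(68.0), np.float64(48.0), np.float64(46.666666666666664), np.float64(51.0)]
84 [260. 201.] [np.float64(43.333333333333336), np.float64(54.666666666666664), np.float64(69.66666666666667), np.float64(85.33333333333333)]
96 [263. 200.] [np.float64(32.666666666666664), np.float64(68.33333333333333), np.float64(188.0), np.float64(141.66666666666666)]
108 [265. 200.] [np.float64(73.0), np.float64(154.66666666666666), np.float64(200.66666666666666), np.float64(159.0)]
120 [268. 200.] [np.float64(80.66666666666667), np.float64(139.0), np.float64(167.66666666666666), np.float64(156.0)]
```

The peg has left its start position and the force is back to zero, consistent with snapping to 48°. I'll continue in small arcs and watch the force for the next contacts.

```bash
python3 -m handwheel '[{"hand":0,"x":-0.0016,"y":0.0012,"z":0,"spin":-0.6},{"hand":0,"x":-0.0031,"y":0.0024,"z":0,"spin":-1.2},{"hand":0,"x":-0.0045,"y":0.0038,"z":0,"spin":-1.8},{"hand":0,"x":-0.0045,"y":0.0038,"z":0,"spin":-1.8}]' >/dev/null; python3 ok.py;  python3 -m handwheel '[{"hand":0,"x":-0.0014,"y":0.0014,"z":0,"spin":-0.6},{"hand":0,"x":-0.0027,"y":0.0029,"z":0,"spin":-1.2},{"hand":0,"x":-0.0027,"y":0.0029,"z":0,"spin":-1.2}]' >/dev/null; python3 ok.py; python3 -m handwheel '[{"hand":0,"x":-0.0012,"y":0.0015,"z":0,"spin":-0.6},{"hand":0,"x":-0.0012,"y":0.0015,"z":0,"spin":-0.6}]' >/dev/null; python3 ok.py; python3 -m handwheel '[{"hand":0,"x":-0.0011,"y":0.0016,"z":0,"spin":-0.6},{"hand":0,"x":-0.0011,"y":0.0016,"z":0,"spin":-0.6}]' >/dev/null; python3 ok.py;python3 -m handwheel '[{"hand":0,"x":-0.0011,"y":0.0017,"z":0,"spin":-0.6},{"hand":0,"x":-0.0011,"y":0.0017,"z":0,"spin":-0.6}]' >/dev/null; python3 ok.py;
```

```text
[540.1 -68.9  56.1] [0.3 0.  0.1]
[537.9 -66.4  56.2] [ 1.6 -3.  -0.8]
[536.7 -65.   56.1] [ 1.3 -2.7 -1. ]
[535.6 -63.2  56.1] [ 1.  -1.7  0.8]
[534.1 -61.2  56. ] [-1.4  0.2  0.2]
```

The force rose to about 3.4 N near 51° and dropped to zero by 60°, so the third click is done and the peg is at 72°. One more hump, at 84°.

```bash
python3 -m handwheel '[{"hand":0,"x":-0.0009,"y":0.0017,"z":0,"spin":-0.6},{"hand":0,"x":-0.0018,"y":0.0035,"z":0,"spin":-1.2},{"hand":0,"x":-0.0018,"y":0.0035,"z":0,"spin":-1.2}]' >/dev/null; python3 ok.py;  python3 -m handwheel '[{"hand":0,"x":-0.0008,"y":0.0018,"z":0,"spin":-0.6},{"hand":0,"x":-0.0014,"y":0.0036,"z":0,"spin":-1.2},{"hand":0,"x":-0.0014,"y":0.0036,"z":0,"spin":-1.2}]' >/dev/null; python3 ok.py; python3 -m handwheel '[{"hand":0,"x":-0.0006,"y":0.0019,"z":0,"spin":-0.6},{"hand":0,"x":-0.0006,"y":0.0019,"z":0,"spin":-0.6}]' >/dev/null; python3 ok.py; python3 -m handwheel '[{"hand":0,"x":-0.0005,"y":0.0019,"z":0,"spin":-0.6},{"hand":0,"x":-0.0005,"y":0.0019,"z":0,"spin":-0.6}]' >/dev/null; python3 ok.py
```

```text
[532.3 -57.6  56. ] [0.8 0.2 0.7]
[531.1 -54.1  56.1] [ 0.4 -0.4  0.2]
[530.5 -52.5  56.1] [-0.7 -2.6  0.1]
[530.  -50.7  56. ] [-0.9 -3.   0.9]
```

```bash
python3 -m handwheel '[{"hand":0,"x":-0.0003,"y":0.0019,"z":0,"spin":-0.6},{"hand":0,"x":-0.0003,"y":0.0019,"z":0,"spin":-0.6}]' >/dev/null; python3 ok.py; python3 -m handwheel '[{"hand":0,"x":-0.0003,"y":0.002,"z":0,"spin":-0.6},{"hand":0,"x":-0.0003,"y":0.002,"z":0,"spin":-0.6}]' >/dev/null; python3 ok.py
```

```text
[529.6 -48.7  56. ] [ 0.1 -2.5  0.3]
[529.4 -46.5  56. ] [-0.1  0.3  0.1]
```

The force dropped to zero at 84°, so that is the fourth snap. Backing off, rising and going above the button, then I'll check the dial.

```bash
python3 -m handwheel '[{"hand":0,"x":0,"y":-0.003,"z":0,"spin":0},{"hand":0,"x":0,"y":-0.006,"z":0,"spin":0},{"hand":0,"x":0,"y":-0.006,"z":0.02,"spin":0},{"hand":0,"x":0,"y":-0.006,"z":0.04,"spin":0},{"hand":0,"x":0,"y":-0.006,"z":0.055,"spin":0},{"hand":0,"x":0.003,"y":0.01,"z":0.055,"spin":0},{"hand":0,"x":0.008,"y":0.035,"z":0.055,"spin":0},{"hand":0,"x":0.013,"y":0.06,"z":0.055,"spin":0},{"hand":0,"x":0.018,"y":0.085,"z":0.055,"spin":0},{"hand":0,"x":0.021,"y":0.105,"z":0.055,"spin":0},{"hand":0,"x":0.023,"y":0.118,"z":0.055,"spin":0},{"hand":0,"x":0.023,"y":0.118,"z":0.055,"spin":0},{"hand":0,"x":0.023,"y":0.118,"z":0.055,"spin":0}]'
python3 - <<'E'
from h import *
look('pics/p8.png',x0=235,y0=160,w=66,h=75,A=(72,96,120))
g=cv2.imread('pics/p8.png')[:590,:590]
c=read_camera("top");t=cv2.resize(c["img"][195:255,260:306,::-1],None,fx=4.4,fy=4.4,interpolation=cv2.INTER_CUBIC)
P=lambda p:tuple(int(v) for v in ((proj(c,p)-[260,195])+.5)*4.4)
for phi in(72,96,120):
    a=np.radians(-114.6-phi);cv2.circle(t,P([566.8+34*np.cos(a),-42.3+34*np.sin(a),93]),9,(0,0,255) if phi!=96 else (0,255,0),1)
t=cv2.copyMakeBorder(t,0,max(0,g.shape[0]-t.shape[0]),0,0,0)[:g.shape[0]]
cv2.imwrite("pics/p9.png",np.hstack([g,t]));print(np.hstack([g,t]).shape)
E
```

```text
t: 20.32
eef_pos: [552.3, 71.4, 111.0]
tcp_rot: [3.141, 0.0, -0.32]
ft_force: [-0.4, -0.2, 0.0]
opening: 0.005
20.3667 [552.31832888  70.87939197 110.97210527] -18.405746623592616 [ 0.30204995 -0.2659096  -0.0485643 ]
(590, 792, 3)
```

View pics/p9.png

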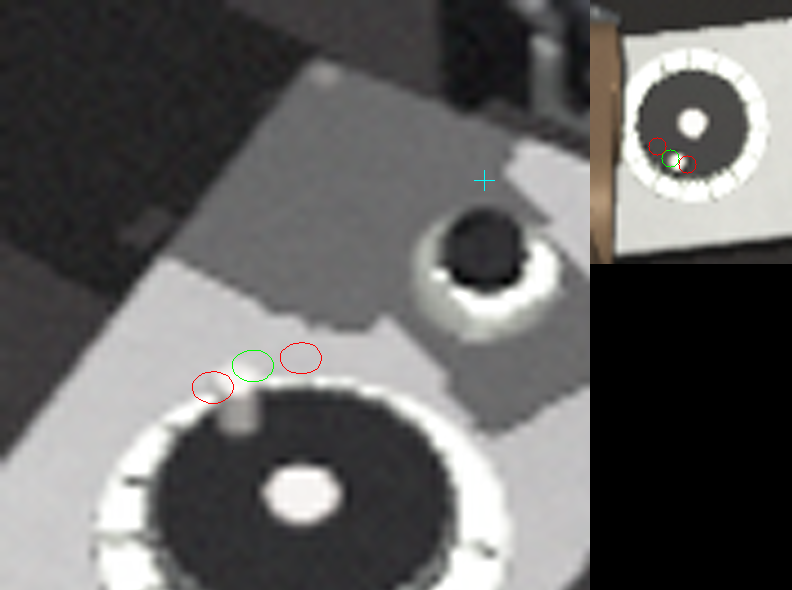

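In both views the peg seems to sit between the 72° and 96° marks: scene body at (238,415), top view about (678,160). I need exact numbers.

```bash
python3 - <<'E'
from h import *
from scipy.optimize import minimize
np.set_printoptions(precision=1,suppress=True)
c=read_camera("top");old=cv2.imread("pics/top0.png")[:,:,::-1];oldc=c
def ang(img,n):
    g=img.mean(2).astype(float);k=8
    big=cv2.resize(g[195:255,258:308],None,fx=k,fy=k,interpolation=cv2.INTER_CUBIC)
    _,l,st,ce=cv2.connectedComponentsWithStats((big>110).astype(np.uint8))
    for s,q in zip(st[1:],ce[1:]):
        if 40<s[4]<8000:
            p=(q+.5)/k-.5+[258,195];
            for z in (74,93): print(n,s[4],p,z,ray(c,*p,z))
ang(old,"old");ang(c["img"],"new")
print(c["img"][215:245,268:290].mean(2).astype(int))
s=read_camera("scene")["img"];print(s[198:214,250:272].mean(2).astype(int))
E
```

```text
old 2621 [282.8 222.5] 74 [567. -42.]
old 2621 [282.8 222.5] 93 [565.3 -41.7]
new 249 [260.8 197.5] 74 [651.9  34.9]
new 249 [260.8 197.5] 93 [649.2  34.3]
new 145 [264.8 218.2] 74 [580.8  19.9]
new 145 [264.8 218.2] 93 [578.9  19.5]
new 90 [259.1 218.7] 74 [578.6  39.3]
new 90 [259.1 218.7] 93 [576.8  38.7]
new 2644 [282.8 222.5] 74 [566.8 -42. ]
new 2644 [282.8 222.5] 93 [565.1 -41.7]
new 995 [279.3 231.3] 74 [536.4 -30.4]
new 995 [279.3 231.3] 93 [535.1 -30.3]
new 4837 [261.5 239.6] 74 [507.2  30. ]
new 4837 [261.5 239.6] 93 [506.2  29.5]
[[232 255 255 254 247  98  71  73  74  74  73  73  74  74  75  74  74  74
   73  74  74  76]
 [237 255 255 251 166  67  74  73  74  74  74  74  73  75  73  75  73  73
   73  74  74  75]
 [237 255 254 241  80  73  73  72  73  73  74  73  74  74  75  75  74  75
   74  74  75  74]
 [238 255 254 192  69  72  73  73  74  73  74  73  73  74  73  74  75  74
   73  75  74  74]
 [237 254 250  75  72  72  73  72  73  73  73  73  73  84 112 111 104  74
   75  73  74  73]
 [236 254 203  68  72  71  72  73  73  72  72  74  97 182 236 236 229 141
   75  74  74
[... 3027 characters left out ...]
2 152 150 108  51  46  47  46
   45  48  46  47]
 [199 220 236 194 158 156 101  50  50  93 138 150 144 102  49  49  51  47
   47  49  52  50]
 [227 251 252 223 130  65  46  49  48  52  75  89  74  57  48  48  48  45
   50  46  51  44]
 [249 254 247 182  93  49  50  50  49  49  50  54  48  46  48  46  47  48
   46  50  46  49]
 [254 253 238 149  54  47  48  48  46  48  50  47  48  51  45  50  47  50
   52  49  51  48]
 [254 248 173  71  46  49  50  46  49  50  48  47  48  49  46  50  42  84
   99  74  50  48]
 [252 224 114  56  47  52  49  50  50  47  47  45  50  46  47 119 218 239
  239 239 224 140]
 [117 123  91  49  54  45  46  49  50  50  50  51  48  46  82 208 242 243
  243 243 242 205]]
```

```bash
python3 - <<'E'
from h import *
from scipy.optimize import least_squares
t=read_camera("top");s=read_camera("scene")
def cen(img,box,thr):
    x,y,w,h=box;g=img[y:y+h,x:x+w].mean(2).astype(float)-thr;g=np.clip(g,0,None);Y,X=np.mgrid[y:y+h,x:x+w]
    return np.array([(g*X).sum(),(g*Y).sum()])/g.sum()
o=cv2.imread("pics/top0.png");so=cv2.imread("pics/scene0.png")
print(o[221:233,286:298].mean(2).astype(int));print(so[209:223,250:264].mean(2).astype(int))
hub=cen(o,(277,217,12,12),90);hub2=cen(t["img"],(277,217,12,12),90)
p0=cen(o,(288,223,8,8),90);p1=cen(t["img"],(276,228,7,6),90)
A=ray(t,*hub,74)
for p in(p0,p1):
    q=ray(t,*p,93)-A;print("top",p,np.hypot(*q),np.degrees(np.arctan2(q[1],q[0])))
H=cen(so,(262,208,14,13),90);A=ray(s,*H,74);print(H,A)
E
```

```text
[[144  75  74  75  74  74  75  74  76 103 224 255]
 [180  75  75  74  75  75  73  74  76 107 229 255]
 [150  74  74  75  75  74  74  73  76 106 202 251]
 [100  73  74  75  75  73  75  74  74 116 227 252]
 [ 73  73  75  74  93 175 230 169  70 109 237 254]
 [ 73  74  74  71 136 242 251 235  97 147 246 255]
 [ 73  73  75  69 138 245 250 241  95 193 254 255]
 [ 73  73  73  66  83 186 212 182 130 243 255 255]
 [ 75  74  74  70  53  48  71  78 170 249 249 254]
 [ 75  74  73  74  70  59  66 142 247 253 248 236]
 [ 74  73  74  74  76  85 110 215 254 255 254 249]
 [ 72  73  74  72  70  88 189 253 255 255 255 252]]
[[250 254 250 196  95  51  48  44  48  49  49  46  47  46]
 [254 254 237 116  53  51  47  49  48  46  50  49  46  47]
 [254 246 165  69  48  45  46  52  47  51  51  49  50  49]
 [254 238 127  54  49  47  46  50  51  47  47  50  46  49]
 [135 145 103  47  46 104 139 115  69  44  50  43  48  47]
 [240 150  76  48 117 215 238 238 199  98  47  48  46  49]
 [240 150  77  47 200 242 243 244 202  89  46  47  45  46]
 [230 107  65  47 140 222 244 241 185  82  49  51  48  47]
 [236 132  71  49 106 145 164 168 141  79  50  52  47  50]
 [233 132  85  40 101 140 152 159 131  82  49  49  50  47]
 [178 166 102  51 103 139 152 156 131  84  46  48  51  45]
 [190 126  98  65  71 126 152 153 117  61  47  48  41  47]
 [253 220 129 114  62  72  96  99  71  50  49  51  46  49]
 [253 229 126 108  76  52  51  53  47  51  50  48  50  47]]
top [292.93699515 227.27401516] 38.23421027154212 -117.38457261387697
top [279.35737638 231.34818145] 34.12961362356892 159.925833972592
[268.08886284 214.38030481] [567.8631885  -42.92631033]
```

The dial has turned about 85°, so it is sitting almost exactly on top of the fourth hump (84°), not yet at 96°. I'll check whether it still creeps.

```bash
cat >> h.py <<'E'
def turn():
    t=read_camera("top");img=t["img"]
    best=None
    A=np.array([566.8,-42.1])
    big=(img.mean(2)>120).astype(np.uint8)
    G=cv2.resize(img.mean(2)[205:245,262:302],None,fx=8,fy=8,interpolation=cv2.INTER_CUBIC)
    _,l,st,ce=cv2.connectedComponentsWithStats((G>120).astype(np.uint8))
    for s,q in zip(st[1:],ce[1:]):
        p=(q+.5)/8-.5+[262,205];v=ray(t,*p,93)-A;r=np.hypot(*v)
        if 29<r<39 and s[4]<2500: print("t",round(state()['t'],2),"px",p.round(1),"r",r.round(1),"turn",((-115-np.degrees(np.arctan2(v[1],v[0])))%360).round(1),s[4])
E
python3 -c "
from h import *
turn()"
python3 -m handwheel '[{"hand":0,"x":0,"y":0,"z":0,"spin":0},{"hand":0,"x":0,"y":0,"z":0,"spin":0},{"hand":0,"x":0,"y":0,"z":0,"spin":0},{"hand":0,"x":0,"y":0,"z":0,"spin":0},{"hand":0,"x":0,"y":0,"z":0,"spin":0},{"hand":0,"x":0,"y":0,"z":0,"spin":0}]'
python3 -c "
from h import *
turn()
c=read_camera('top')
# ring ticks: darkness along r=55 circle z~60
for d in range(0,360,4):
    v=[]
    for r in (51,54,57):
        a=np.radians(d);p=proj(c,[566.8+r*np.cos(a),-42.1+r*np.sin(a),61]).astype(np.float32)
        v.append(cv2.getRectSubPix(cv2.cvtColor(c['img'],cv2.COLOR_RGB2GRAY),(1,1),(float(p[0]),float(p[1])))[0,0])
    print(d,min(v),end='; ')"
```

```text
t 20.67 px [279.3 231.3] r 33.9 turn 85.4 923
t: 21.17
eef_pos: [552.4, 71.4, 111.1]
tcp_rot: [3.142, -0.0, -0.322]
ft_force: [-0.0, 0.3, -0.1]
opening: 0.003
t 21.22 px [279.3 231.3] r 33.9 turn 85.4 919
0 254; 4 222; 8 251; 12 252; 16 254; 20 254; 24 243; 28 198; 32 245; 36 252; 40 253; 44 252; 48 251; 52 253; 56 252; 60 247; 64 251; 68 209; 72 166; 76 138; 80 122; 84 109; 88 101; 92 98; 96 102; 100 110; 104 155; 108 209; 112 229; 116 246; 120 242; 124 244; 128 249; 132 250; 136 252; 140 253; 144 251; 148 229; 152 247; 156 251; 160 251; 164 251; 168 248; 172 242; 176 249; 180 254; 184 253; 188 253; 192 251; 196 218; 200 251; 204 253; 208 252; 212 252; 216 245; 220 217; 224 251; 228 254; 232 251; 236 252; 240 250; 244 241; 248 252; 252 250; 256 253; 260 253; 264 248; 268 246; 272 249; 276 247; 280 252; 284 255; 288 252; 292 245; 296 252; 300 252; 304 253; 308 254; 312 249; 316 233; 320 250; 324 251; 328 254; 332 251; 336 250; 340 232; 344 253; 348 252; 352 252; 356 253;
```

It is static at 85.4°, and the ring marks fit (start mark 244°, fourth mark 148°, peg at 159.6°). So the dial rests on the hump and needs a nudge of a few degrees more. I'll return to the backed-off point and push to about 90°.

```bash
python3 -m handwheel '[{"hand":0,"x":-0.004,"y":-0.02,"z":0,"spin":0},{"hand":0,"x":-0.01,"y":-0.045,"z":0,"spin":0},{"hand":0,"x":-0.014,"y":-0.07,"z":0,"spin":0},{"hand":0,"x":-0.018,"y":-0.095,"z":0,"spin":0},{"hand":0,"x":-0.022,"y":-0.115,"z":0,"spin":0},{"hand":0,"x":-0.023,"y":-0.124,"z":0,"spin":0},{"hand":0,"x":-0.023,"y":-0.124,"z":0,"spin":0},{"hand":0,"x":-0.023,"y":-0.124,"z":-0.02,"spin":0},{"hand":0,"x":-0.023,"y":-0.124,"z":-0.04,"spin":0},{"hand":0,"x":-0.023,"y":-0.124,"z":-0.05,"spin":0},{"hand":0,"x":-0.023,"y":-0.124,"z":-0.055,"spin":0},{"hand":0,"x":-0.023,"y":-0.124,"z":-0.055,"spin":0},{"hand":0,"x":-0.023,"y":-0.122,"z":-0.055,"spin":0},{"hand":0,"x":-0.023,"y":-0.120,"z":-0.055,"spin":0},{"hand":0,"x":-0.023,"y":-0.118,"z":-0.055,"spin":0},{"hand":0,"x":-0.023,"y":-0.118,"z":-0.055,"spin":0}]'; python3 ok.py;  python3 -m handwheel '[{"hand":0,"x":-0.0001,"y":0.001,"z":0,"spin":-0.3},{"hand":0,"x":-0.0002,"y":0.002,"z":0,"spin":-0.6},{"hand":0,"x":-0.0002,"y":0.002,"z":0,"spin":-0.6}]' >/dev/null; python3 ok.py; python3 -m handwheel '[{"hand":0,"x":0,"y":0.001,"z":0,"spin":-0.3},{"hand":0,"x":0,"y":0.002,"z":0,"spin":-0.6},{"hand":0,"x":0,"y":0.002,"z":0,"spin":-0.6}]' >/dev/null; python3 ok.py
python3 -m handwheel '[{"hand":0,"x":0,"y":-0.004,"z":0,"spin":0},{"hand":0,"x":0,"y":-0.008,"z":0,"spin":0},{"hand":0,"x":0,"y":-0.008,"z":0.02,"spin":0},{"hand":0,"x":0,"y":-0.008,"z":0.04,"spin":0},{"hand":0,"x":0,"y":-0.008,"z":0.055,"spin":0},{"hand":0,"x":0.003,"y":0.01,"z":0.055,"spin":0},{"hand":0,"x":0.008,"y":0.035,"z":0.055,"spin":0},{"hand":0,"x":0.013,"y":0.06,"z":0.055,"spin":0},{"hand":0,"x":0.018,"y":0.085,"z":0.055,"spin":0},{"hand":0,"x":0.021,"y":0.105,"z":0.055,"spin":0},{"hand":0,"x":0.0232,"y":0.1145,"z":0.055,"spin":0},{"hand":0,"x":0.0232,"y":0.1145,"z":0.055,"spin":0},{"hand":0,"x":0.0232,"y":0.1145,"z":0.055,"spin":0}]'
python3 -c "
from h import *
turn()"
```

```text
t: 22.6
eef_pos: [529.7, -46.2, 56.7]
tcp_rot: [-3.141, -0.001, -0.322]
ft_force: [-0.0, -0.9, 0.2]
opening: 0.001
[529.7 -46.2  56.7] [-0.  -0.9  0.2]
[529.3 -44.4  56.4] [-0.3  0.1 -0. ]
[529.3 -42.5  56.3] [ 0.8  1.3 -0.3]
t: 24.18
eef_pos: [552.3, 71.5, 111.0]
tcp_rot: [3.141, 0.0, -0.426]
ft_force: [-0.1, 0.4, -0.3]
opening: 0.004
t 24.23 px [277.4 230.3] r 33.9 turn 97.8 907
```

The dial has snapped on: 97.8° measured against 96° nominal, within the measuring error of about 2°. Now the button: lower the tip to just above it, then press in steps, watching the force.

```bash
python3 -m handwheel '[{"hand":0,"x":0,"y":0,"z":-0.015,"spin":0},{"hand":0,"x":0,"y":0,"z":-0.035,"spin":0},{"hand":0,"x":0,"y":0,"z":-0.05,"spin":0},{"hand":0,"x":0,"y":0,"z":-0.058,"spin":0},{"hand":0,"x":0,"y":0,"z":-0.061,"spin":0},{"hand":0,"x":0,"y":0,"z":-0.061,"spin":0}]' >/dev/null; python3 ok.py; python3 -m handwheel '[{"hand":0,"x":0,"y":0,"z":-0.001,"spin":0},{"hand":0,"x":0,"y":0,"z":-0.002,"spin":0},{"hand":0,"x":0,"y":0,"z":-0.003,"spin":0},{"hand":0,"x":0,"y":0,"z":-0.004,"spin":0},{"hand":0,"x":0,"y":0,"z":-0.004,"spin":0}]' >/dev/null; python3 ok.py;python3 -m handwheel '[{"hand":0,"x":0,"y":0,"z":-0.001,"spin":0},{"hand":0,"x":0,"y":0,"z":-0.002,"spin":0},{"hand":0,"x":0,"y":0,"z":-0.002,"spin":0}]' >/dev/null; python3 ok.py;python3 -m handwheel '[{"hand":0,"x":0,"y":0,"z":-0.001,"spin":0},{"hand":0,"x":0,"y":0,"z":-0.002,"spin":0},{"hand":0,"x":0,"y":0,"z":-0.002,"spin":0}]' >/dev/null; python3 ok.py
```

```text
[552.3  71.2  49.8] [-0.8  0.5  0.2]
[552.7  71.9  46.3] [ 0.8 -1.   1.6]
[552.7  71.9  44.1] [ 1.7 -1.2  2.5]
[552.7  71.9  42. ] [ 1.9 -1.2  3.3]
```

```bash
python3 -m handwheel '[{"hand":0,"x":0,"y":0,"z":-0.0005,"spin":0},{"hand":0,"x":0,"y":0,"z":-0.001,"spin":0},{"hand":0,"x":0,"y":0,"z":-0.001,"spin":0}]' >/dev/null; python3 ok.py;python3 -m handwheel '[{"hand":0,"x":0,"y":0,"z":-0.0005,"spin":0},{"hand":0,"x":0,"y":0,"z":-0.001,"spin":0},{"hand":0,"x":0,"y":0,"z":-0.001,"spin":0}]' >/dev/null; python3 ok.py
```

```text
[552.7  71.9  41.2] [ 2.3 -0.6  4.5]
[552.7  71.9  41. ] [-2.  -0.1 13.6]
```

There is a hard stop at 41.0 (13.6 N), so the button is fully down. Releasing and checking.

```bash
python3 -m handwheel '[{"hand":0,"x":0,"y":0,"z":0.002,"spin":0},{"hand":0,"x":0,"y":0,"z":0.006,"spin":0},{"hand":0,"x":0,"y":0,"z":0.012,"spin":0},{"hand":0,"x":0,"y":0,"z":0.03,"spin":0},{"hand":0,"x":0,"y":0,"z":0.06,"spin":0},{"hand":0,"x":0,"y":0,"z":0.085,"spin":0},{"hand":0,"x":0,"y":0,"z":0.09,"spin":0},{"hand":0,"x":0,"y":0,"z":0.09,"spin":0},{"hand":0,"x":0,"y":0,"z":0.09,"spin":0},{"hand":0,"x":0,"y":0,"z":0.09,"spin":0}]'
python3 - <<'E'
from h import *
turn()
s=read_camera("scene")["img"].astype(int);o=cv2.imread("pics/scene0.png")[:,:,::-1].astype(int)
d=abs(s-o).mean(2)
for n,(a,b,c,e) in dict(knob=(235,262,232,262),sockB=(262,282,272,288),sockA=(198,215,316,330),btn_top=(183,192,284,294),wrench=(275,318,180,250),driver=(158,192,288,348),mug=(290,345,88,135)).items(): print(n,d[a:b,c:e].mean().round(1))
v=s[182:194,282:297].mean(2);print(np.argwhere(v<70).mean(0),np.argwhere(o[182:194,282:297].mean(2)<70).mean(0))
E
```

```text
t: 26.98
eef_pos: [551.6, 71.9, 128.9]
tcp_rot: [3.141, 0.002, -0.427]
ft_force: [-0.2, 0.1, -0.4]
opening: 0.005
t 27.03 px [277.4 230.3] r 33.9 turn 97.8 912
knob 1.6
sockB 1.9
sockA 2.0
btn_top 18.4
wrench 2.0
driver 10.5
mug 2.0
[5.28571429 6.47619048] [5.56666667 6.48333333]
```

```bash
python3 -c "
from cell import job_done
print(job_done())"
```

```text
the job is handed in; nothing more can be done
None
```

I turned the dial four clicks clockwise by its peg, then pressed the button fully down, released it and handed the job in at about 27 s. No verdict came back.

- **Dial:** the top camera read about 97.8° before and after the button press, against 96° nominal and a measuring error of about 2°. The fifth click's hump is at 108°.
- **Button:** I pressed to the hard stop (13.6 N peak, after about 6 mm of travel) and let go. Its dark cap is back at its starting image position.
- **Other things:** image differences show the knob, both sockets, the wrench and the mug unmoved. The screwdriver region differed by more, which I put down to the gripper's shadow or the gripper hiding it, and did not check further. I did not check the pliers.

These checks disagreed along the way:

- **Fingertip height:** the tip stood about 39 mm higher than the stated geometry. My first push passed over the peg and moved nothing. I found the offset by touching the bare console top lightly (3.4 N) and corrected for it.
- **Fourth click:** the force first fell to zero with the dial balanced on the hump at 85°. I caught this in the pictures and nudged it on, before touching the button.

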